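# Release the tray stop and put the tray away

### The arm

A 6-joint arm with a two-finger parallel gripper is mounted at the origin on the work surface. World frame = base frame: x ahead of the robot, y to its left, z up, the work surface at z = 0. Lengths are in m, angles in rad, forces in N, time in s.
With the tool pointing down it reaches from about 0.25 to 0.775 m from the base axis. Payload 4 kg.
Tool frame: the origin (TCP) lies midway between the tips of the shut fingers; the grasp point (between the pads) lies 19 mm behind it; z points along the fingers, y is the line along which they close (so a half turn about z gives the same grasp; the last joint's range is limited). The gripper opens to 94 mm and grips with 3 to 60 N. Pads are 16 mm wide; open, the fingers measure 119 mm over their backs; the gripper's body (75 mm by 177 mm) begins 78 mm behind the grasp point.
Start: joints at [-1.355, 0.087, 1.371, -0, 1.684, -0.103], TCP at [0.172, -0.522, 0.206] pointing down, gripper open.
Joint ranges: [-3.1, 3.1], [-0.76, 2.03], [0.27, 2.55], [-1.08, 4.22], [0.17, 2.65], [-2.57, 2.57]. Speed limits (rad/s): [2.79, 2.79, 3.14, 3.14, 3.14, 3.14].

### API

Orientations are given as [roll, pitch, yaw] about the fixed x, y, z axes, in that order (R = Rz(yaw) Ry(pitch) Rx(roll)).
In Python, from bench import get_obs, snapshot, close_job gives the robot as it stands. The module is installed in compiled form; this text tells all that it offers.
- The arm moves only by the tool drive_tool, never from a script. Its argument "commands" is a list of rows, each a list of 6 numbers: the shift along the tool's x, y, z in units of 0.04 m (1.0 is 0.04 m), then the turn, a rotation vector about the tool's x, y, z in units of 0.1 rad (1.0 is 0.1 rad). In form: [[dx, dy, dz, wx, wy, wz], ...]. A call has 1 to 20 rows; each row shifts and turns the commanded pose from where the row before left it, along the tool's axes as they then stand; what a row does not reach is not made up. A row lasts 1/8 s, in which the tool goes at most 62.5 mm and 10.7 degrees, less where a joint would pass 70% of its speed; a pose out of reach is approached as far as the arm can. A call with a number of a shift or a turn outside -1 to 1 is refused whole. A call with a gripper value outside its range is refused whole. "gripper" is the closure, from 0 (fully open) to 1 (shut), set as the call begins (left out, the last holds). The fingers move at their own pace and stop on an object; the grip force is fixed at half the most. Time passes only in rows, so rows that do not move let the fingers close. It gives the time, the measured TCP pose, the force, the opening and the grip force at its end, in the units of the state.
- get_obs(): the state, without advancing time (a new reading comes with each control period).
- snapshot(name): name is "side" or "top"; returns a dict with "image" (384x512x3 uint8, blue, green, red), "range_z" (384x512 float32, m along the optical axis (not along the pixel's ray), 0 where there is no reading), "fx", "fy", "cx", "cy" (pixels), "k1" (the pictures are not rectified: a ray, as slopes to the right and down, at radius r is drawn at 1 + k1 r^2 times it, then the intrinsics apply), "rvec" (rotation vector, rad) and "tvec" (3), from world to camera coordinates, as OpenCV has them. Camera axes: x right, y down, z forward; pixel columns grow to the right and rows downward; lengths in m; the calibration is good to about 2 mm. A picture is of the moment at which its call begins.
- close_job(): hands the job in; it is judged then, once.
The state is a dict: "time": time; "joint_positions": joint angles; "qvel": joint speeds; "joint_torque": joint torques, N m; "tool_pos": TCP position; "ee_rot": TCP orientation; "wrist_force": force on the tool from outside, world axes, zero at the start; "wrist_torque": the same for the moment, N m; "width": finger opening in m; "finger_force": force on a finger pad.
Only numpy, scipy, OpenCV 4.12 (cv2) and the standard library are available. Lean on these libraries where they do the work, as an engineer would, in place of code of your own. Each camera call takes 0.05 s, during which the arm holds its last target. There are 200 camera calls.

### The job

The tray under the bamboo shelf has been drawn out and its spring stop button has popped up, so it cannot go back. Press the button down with a fingertip and, keeping it down, push the tray in until the button has gone under the shelf; then let go and push the tray by its front until it is fully home. Do not move what stands on the shelf, and do not lift or tip anything that lies in the tray; finish clear of everything.

Things in the scene. Friction and masses are not known exactly. Their poses are not given: they have to be found in the camera images.
- shelf: low bamboo shelf, fixed. Origin on the counter (z = 0) under the middle of the deck's front edge; x runs from that edge into the shelf (away from the robot at yaw 0), y to the left along the edge, z up. Deck 400 mm wide, 260 mm deep (x 0 to 260), underside 92 mm and top 107 mm above the counter. The tray slides under it along the shelf's x.
- tray (a joint): how far the tray is drawn out, m: 0 = fully home (hard stop), grows towards the shelf's -x, at most 0.142. With the stop button up it cannot go in beyond 0.110, where the button's far end meets the deck's front edge; with the button down it slides all the way. It stays where it is left: about 2 N to slide it, up to 4 N once the button rubs under the deck.
- tray_front (a point): middle of the outer (robot-side) face of the tray's front panel, on the edge of its hand scoop, 64 mm up; in the shelf's frame x = -12 mm minus tray, y = 0. Bamboo panel 400 mm wide, 10 mm thick, from 8 mm up to 64 mm above the counter over its middle 130 mm, up to 88 mm at either side. The open tray behind it: 344 mm wide, floor 20 mm, rim 88 mm above the counter.
- button_top (a point): middle of the top of the stop button: dark steel oblong, 44 mm along the shelf's x, 20 mm wide, in a steel-topped bamboo block (68 x 40 mm, top 88 mm up) at the tray's right side; top 98 mm up when raised. Moves with the tray: shelf frame x = 88 mm minus tray, y = -144 mm. Press 10-12 mm from its near, ribbed end: the far end goes under the deck. Friction takes the tray along.
- button (a joint): how far the stop button is pressed down, m: 0 = up, 0.010 = flush with its block, 0.012 = hard stop. It passes under the deck when pressed beyond 0.006. Spring: 2.4 N at the top, 6.4 N when flush. Let go in front of the deck it springs up again; with its far end a few mm under the deck, the deck keeps it down at about 0.006.
- cooker: round matt black egg cooker with a domed cover, 160 mm across and 152 mm high, standing loose on the shelf's deck, at least 55 mm behind the deck's front edge; origin at the middle of its foot.
- ramekin_a: lowest of three stacked white ceramic ramekins on the shelf's deck, each 85 mm across and 42 mm high, loose; origin at the middle of its foot. The stack is 126 mm high and stands at least 80 mm behind the deck's front edge; it and the cooker may stand either way round.
- ramekin_b: the middle ramekin of the stack; origin at the middle of its foot.
- ramekin_c: the top ramekin of the stack; origin at the middle of its foot.
- cellar: round stainless salt cellar with a hinged cover, 68 mm across, 38 mm high, lying loose in the left part of the tray; origin at the middle of its foot.
- lid: yellow silicone lid with a small knob, 92 mm across, 28 mm high, lying loose in the middle of the tray; origin at the middle of its underside.
Not all that is in view belongs to the job. Of the things shaped like the cooker, the black one is meant.

How it is judged:
By the outcome, as a careful person would: the job done as asked, in the order asked, and still so for the second after the job is handed in, with the robot touching nothing.
It also fails if it takes over 37 s, if anything falls off the work surface, if the arm or the gripper's body presses on something with over 40 N, if the wrist force passes 120 N, or if a joint passes its speed limit or range.

## Working session

There is one attempt and no reset: what is moved stays moved. The work goes in short steps, Python scripts to look and compute and a tool call to move; the robot and the scene stay as the last step left them, time stands still between calls to the robot, and variables do not carry over. Pictures are saved under pics/ and viewed, at most 10 in all, crops included, and the job is handed in when it is done.

Besides the shell and the picture viewer there is one more tool, called as name(argument=value, ...) on one line, values as JSON. drive_tool: Moves the arm, as the interface text tells. Its arguments: {"type":"object","properties":{"commands":{"type":"array"},"gripper":{"type":"number"}},"required":["commands"]}

```bash
mkdir -p pics; cat > h.py <<'E'
import numpy as np, cv2
from bench import get_obs, snapshot
def cloud(s):
    h,w=s["range_z"].shape
    u,v=np.meshgrid(np.arange(w),np.arange(h))
    K=np.array([[s["fx"],0,s["cx"]],[0,s["fy"],s["cy"]],[0,0,1.]])
    p=cv2.undistortPoints(np.stack([u,v],-1).reshape(-1,1,2).astype(float),K,np.array([s["k1"],0,0,0,0.])).reshape(h,w,2)
    z=s["range_z"].astype(float)
    c=np.dstack([p[...,0]*z,p[...,1]*z,z])
    R=cv2.Rodrigues(np.array(s["rvec"],float))[0]
    P=(c-np.array(s["tvec"],float).ravel())@R
    P[z<=0]=np.nan
    return P
E
python3 - <<'E'
from h import *
for n in("top","side"):
    s=snapshot(n); cv2.imwrite(f"pics/{n}0.png",s["image"]); np.save(n+"0.npy",cloud(s)); print(n,s["k1"],s["fx"],s["rvec"],s["tvec"])
o=get_obs();print(o["tool_pos"],o["ee_rot"],o["time"],o["width"],o["wrist_force"])
E
```

```text
top -0.0522274282137275 354.88924173419787 [ 2.21777524 -2.15235572  0.06468781] [-0.05558537  0.65272308  0.95301008]
side -0.09435273437356086 354.96456069971566 [ 2.42339804 -0.37662669  0.14538587] [-0.64374979  0.21565316  0.83372178]
[ 0.17226473 -0.52182569  0.20442973] [-3.13963486e+00 -1.90748556e-04  3.18783702e-01] 0.1 0.09402703328702271 [0.58907308 0.07433401 0.48982088]
```

View pics/top0.png

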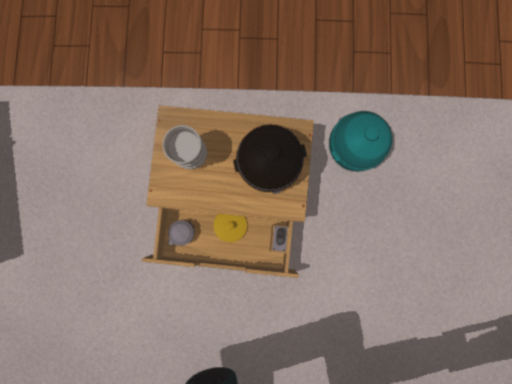

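View pics/side0.png

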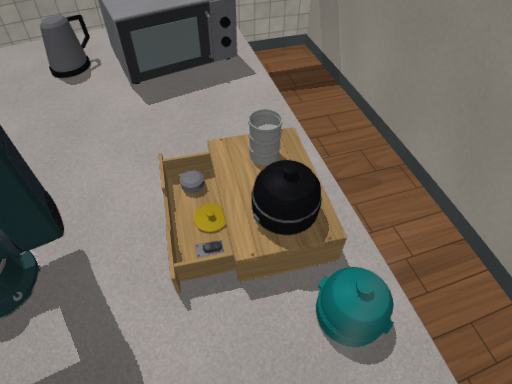

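The top picture shows the deck with corners at about (160,107), (313,122), (303,220) and (149,206). The button is at (281,237), the lid at (231,228), the cellar at (181,232) and the tray front at about row 268. The side picture shows the button at (210,247), with the cooker standing behind it on the deck. The teal pot is a decoy.

```bash
python3 - <<'E'
from h import *
for n in("top","side"):
    P=np.load(n+"0.npy"); 
    m=(abs(P[...,2]-.107)<.006)
    k,l,st,c=cv2.connectedComponentsWithStats(m.astype(np.uint8)); i=1+st[1:,4].argmax(); m=l==i
    p=P[m]; r=cv2.minAreaRect((p[:,:2]*1000).astype(np.float32)); print(n,m.sum(),np.median(p[:,2]),r,cv2.boxPoints(r).tolist())
P=np.load("top0.npy");Q=np.load("side0.npy")
print("btn top",P[230:245:2,274:290:2].reshape(-1,8,3)[...,2].round(3))
for v,u in((234,281),(237,281),(242,281)): print(P[v,u].round(4))
print("side btn");
for v,u in((247,203),(247,210),(246,217)): print(Q[v,u].round(4))
for n,a,(u,v) in(("top cooker",P,(270,158)),("ram",P,(186,146)),("lid",P,(231,225)),("cellar",P,(181,231))): print(n,a[v,u].round(3))
E
```

```text
top 10799 0.10708478822936505 ((719.4655151367188, 16.816970825195312), (399.2154846191406, 258.9346008300781), 86.01658630371094) [[576.4447021484375, -173.3147735595703], [834.7537841796875, -191.30235290527344], [862.486328125, 206.94871520996094], [604.17724609375, 224.93629455566406]]
side 7208 0.10833372852904066 ((717.3570556640625, 15.696929931640625), (402.2995910644531, 261.1320495605469), 85.95099639892578) [[572.913818359375, -175.7315673828125], [833.39404296875, -194.17001342773438], [861.80029296875, 207.12542724609375], [601.320068359375, 225.56387329101562]]
btn top [[0.087 0.088 0.098 0.097 0.097 0.098 0.09  0.088]
 [0.089 0.088 0.098 0.098 0.099 0.099 0.088 0.087]
 [0.09  0.09  0.098 0.098 0.099 0.101 0.09  0.087]
 [0.093 0.093 0.097 0.096 0.097 0.098 0.088 0.087]
 [0.089 0.099 0.096 0.101 0.1   0.088 0.091 0.09 ]
 [0.088 0.098 0.099 0.097 0.098 0.09  0.09  0.09 ]
 [0.089 0.097 0.095 0.098 0.098 0.091 0.087 0.089]
 [0.092 0.086 0.098 0.101 0.089 0.091 0.088 0.088]]
[ 0.543  -0.116   0.0995]
[ 0.5354 -0.1163  0.098 ]
[ 0.523  -0.1166  0.099 ]
side btn
[ 0.5168 -0.1135  0.0989]
[ 0.5317 -0.1199  0.1017]
[ 0.5474 -0.1208  0.0998]
top cooker [ 0.709 -0.076  0.256]
ram [0.74  0.112 0.199]
lid [0.56  0.013 0.047]
cellar [0.54  0.144 0.057]
```

```bash
python3 - <<'E'
import cv2
a=cv2.imread("pics/top0.png")[195:285,135:315]; b=cv2.imread("pics/side0.png")[190:290,160:280]
cv2.imwrite("pics/c1.png",cv2.resize(a,None,fx=4.4,fy=4.4,interpolation=cv2.INTER_CUBIC))
cv2.imwrite("pics/c2.png",cv2.resize(b,None,fx=6,fy=6,interpolation=cv2.INTER_CUBIC))
E
```

```text
(no output)
```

View pics/c1.png

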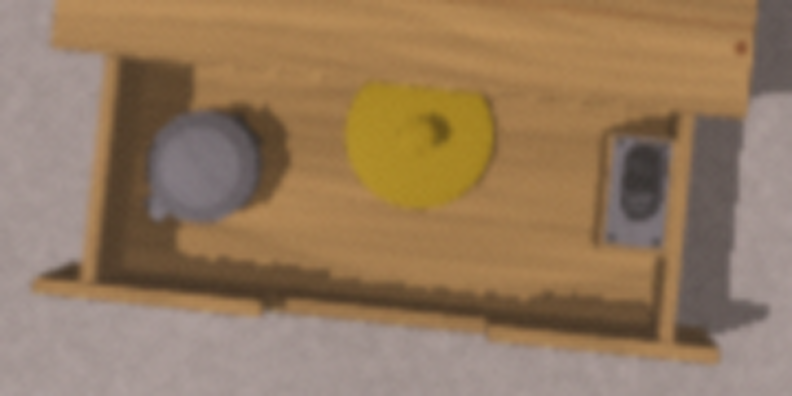

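View pics/c2.png

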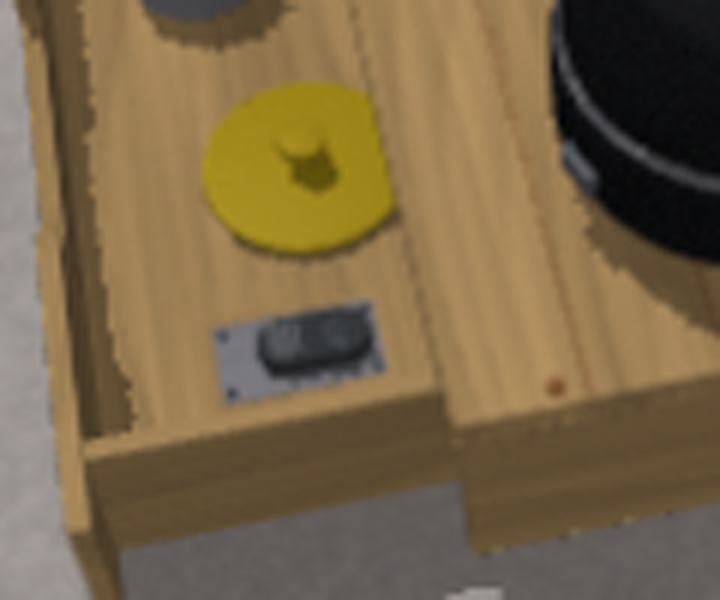

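```bash
python3 - <<'E'
from h import *
yaw=-0.0695; R=np.array([[np.cos(yaw),-np.sin(yaw)],[np.sin(yaw),np.cos(yaw)]])
for n,o in(("top",(.5903,.0258)),("side",(.5871,.0249))):
    P=np.load(n+"0.npy"); q=(P[...,:2]-np.array(o))@R; z=P[...,2]
    m=(abs(z-.098)<.004)&(abs(q[...,1]+.144)<.03)&(q[...,0]<-.008)&(q[...,0]>-.1)
    print(n,"btn",m.sum(),np.median(q[m],0),np.percentile(q[m],[3,97],axis=0).round(4).tolist())
    m=(abs(z-.088)<.006)&(abs(q[...,1])>.075)&(abs(q[...,1])<.16)&(q[...,0]<-.11)
    print("rim front",m.sum(),np.percentile(q[m][:,0],[3,50,97]))
    m=(z>.12)&(q[...,0]>0)&(q[...,0]<.26)&(abs(q[...,1])<.2)
    print("objs min x",np.percentile(q[m][:,0],1), np.percentile(q[m&(q[...,1]<0)],[1,99],axis=0).tolist())
E
```

```text
top btn 127 [-0.0421978  -0.14309527] [[-0.0612, -0.1521], [-0.0228, -0.1339]]
rim front 279 [-0.14202028 -0.13699265 -0.13231303]
objs min x 0.06627618025005842 [[0.06532425375474417, -0.1718808549381594], [0.20477644352875063, -0.01804834630935366]]
side btn 134 [-0.03908822 -0.14560338] [[-0.0591, -0.1539], [-0.0215, -0.1356]]
rim front 265 [-0.52524487 -0.13528841 -0.13031761]
objs min x 0.06505915675291532 [[0.06410635049221874, -0.17597291148903468], [0.20513381641883371, -0.05029958480788559]]
```

drive_tool(commands=[[0,0,0,0,0,0.97],[0,0,0,0,0,0.97],[0,0,0,0,0,0.97],[0,0,0,0,0,0.97],[0.58,-0.77,0,0,0,0],[0.58,-0.77,0,0,0,0],[0.58,-0.77,0,0,0,0],[0.58,-0.77,0,0,0,0],[0.58,-0.77,0,0,0,0],[0.58,-0.77,0,0,0,0],[0.58,-0.77,0,0,0,0],[0.58,-0.77,0,0,0,0],[0.58,-0.77,0,0,0,0],[0.58,-0.77,0,0,0,0],[0.58,-0.77,0,0,0,0],[0.58,-0.77,0,0,0,0],[0.58,-0.77,0,0,0,0],[0.58,-0.77,0,0,0,0]], gripper=1)

```text
time: 2.35
tool_pos: [0.5267, -0.1135, 0.2049]
ee_rot: [-3.142, 0.001, -0.069]
wrist_force: [-0.9, 0.5, 0.6]
width: 0.0004
finger_force: 0.0
```

drive_tool(commands=[[0,0.02,0.6,0,0,0],[0,0,0.6,0,0,0],[0,0,0.6,0,0,0],[0,0,0.4,0,0,0],[0,0,0,0,0,0]])

```text
time: 2.98
tool_pos: [0.5251, -0.1151, 0.1158]
ee_rot: [-3.141, 0.003, -0.069]
wrist_force: [0.4, -0.5, 0.6]
width: 0.0004
finger_force: 0.0
```

```bash
python3 - <<'E'
from h import *
s=snapshot("side"); cv2.imwrite("pics/c3.png",cv2.resize(s["image"][150:290,150:310],None,fx=4,fy=4,interpolation=cv2.INTER_CUBIC))
print(get_obs()["tool_pos"],get_obs()["wrist_force"])
E
```

```text
[ 0.52594525 -0.1153641   0.11716039] [0.37659512 0.06797196 0.15414857]
```

View pics/c3.png

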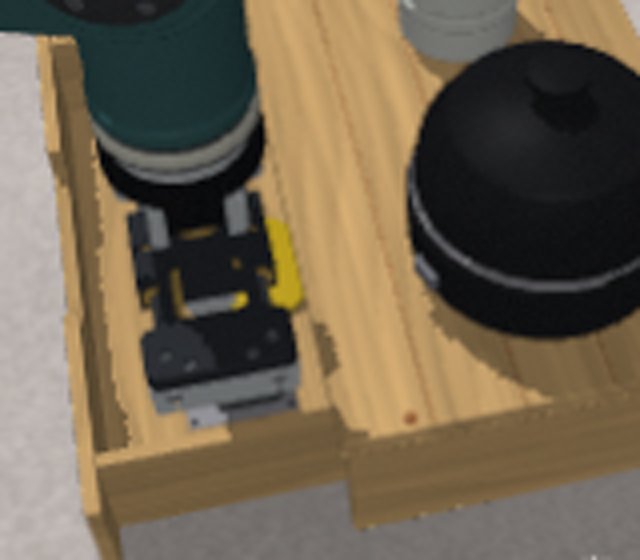

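The gripper stands over the button and hides it. The cooker, at crop (530,190), is well clear of it. I'll press now.

drive_tool(commands=[[0,0,0.3,0,0,0],[0,0,0.2,0,0,0],[0,0,0.1,0,0,0],[0,0,0.1,0,0,0],[0,0,0,0,0,0]])

```text
time: 3.65
tool_pos: [0.5264, -0.1156, 0.0901]
ee_rot: [3.141, -0.001, -0.069]
wrist_force: [-1.2, -0.4, 5.5]
width: 0.0002
finger_force: 2.7
```

drive_tool(commands=[[0,0,0.03,0,0,0],[0.05,0,0,0,0,0],[0.05,0,0,0,0,0],[0.1,0,0,0,0,0],[0.1,0,0,0,0,0],[0,0,0,0,0,0]])

```text
time: 4.4
tool_pos: [0.5392, -0.1165, 0.0895]
ee_rot: [3.141, -0.003, -0.069]
wrist_force: [-0.3, 1.1, 6.4]
width: 0.0005
finger_force: 2.8
```

```bash
cat >> h.py <<'E'
def tray():
    yaw=-0.0695; R=np.array([[np.cos(yaw),-np.sin(yaw)],[np.sin(yaw),np.cos(yaw)]])
    for n,o in(("top",(.5903,.0258)),("side",(.5871,.0249))):
        P=cloud(snapshot(n)); q=(P[...,:2]-np.array(o))@R; z=P[...,2]
        m=(abs(z-.088)<.006)&(q[...,1]>.075)&(q[...,1]<.16)&(q[...,0]<-.01)&(q[...,0]>-.18)
        print(n,"rim front",m.sum(),"tray",-np.median(q[m][:,0])-.007)
        m=(abs(z-.098)<.004)&(abs(q[...,1]+.144)<.03)&(q[...,0]<-.005)&(q[...,0]>-.1)
        print("raised btn px",m.sum(),np.percentile(q[m],[3,50,97],axis=0).round(3).tolist() if m.any() else "")
E
python3 -c "
from h import *
tray();o=get_obs();print(o['tool_pos'],o['wrist_force'],o['time'])"
```

```text
top rim front 140 tray 0.11715337743197288
raised btn px 0 
side rim front 61 tray 0.11476697716995304
raised btn px 0 
[ 0.53917883 -0.11642669  0.08963671] [-1.28932613  0.52480531  5.68523234] 4.5
```

drive_tool(commands=[[0.06,0,0.015,0,0,0],[0.08,0,0,0,0,0],[0.08,0,0,0,0,0],[0.08,0,0,0,0,0],[0.08,0,0,0,0,0],[0.08,0,0,0,0,0],[0.05,0,0,0,0,0],[0,0,0,0,0,0]])

```text
time: 5.5
tool_pos: [0.5593, -0.1179, 0.089]
ee_rot: [3.141, -0.002, -0.069]
wrist_force: [-0.2, 0.3, 4.7]
width: 0.0003
finger_force: 2.9
```

```bash
python3 -c "
from h import *
tray();o=get_obs();print(o['tool_pos'],o['wrist_force'],o['time'])"
```

```text
top rim front 137 tray 0.0969576159032106
raised btn px 0 
side rim front 64 tray 0.09460778103395656
raised btn px 1 [[-0.034, -0.173], [-0.034, -0.173], [-0.034, -0.173]]
[ 0.55927265 -0.11788616  0.08903593] [0.50342916 0.12278644 6.35637918] 5.6
```

drive_tool(commands=[[0,0,-0.25,0,0,0],[0,0,-0.5,0,0,0],[0,0,-0.75,0,0,0],[0,0,-0.75,0,0,0],[-0.62,-0.72,0,0,0,0],[-0.62,-0.72,0,0,0,0],[-0.62,-0.72,0,0,0,0],[-0.62,-0.72,0,0,0,0],[-0.62,-0.72,0,0,0,0],[0,0,0,0,0,0]])

```text
time: 6.85
tool_pos: [0.4435, 0.0361, 0.1777]
ee_rot: [-3.141, 0.0, -0.066]
wrist_force: [0.8, 0.6, -0.8]
width: 0.0005
finger_force: 0.0
```

```bash
python3 -c "
from h import *
tray();o=get_obs();print(o['tool_pos'],o['wrist_force'],o['time'])
s=snapshot('side');cv2.imwrite('pics/c4.png',cv2.resize(s['image'][120:300,120:340],None,fx=3,fy=3))"
```

```text
top rim front 138 tray 0.09721136228354016
raised btn px 7 [[-0.023, -0.151], [-0.015, -0.14], [-0.006, -0.134]]
side rim front 86 tray 0.09486227986135734
raised btn px 18 [[-0.025, -0.162], [-0.016, -0.147], [-0.008, -0.136]]
[0.44481744 0.03445004 0.17768572] [1.17415796 0.38799339 0.47945871] 6.95
```

View pics/c4.png

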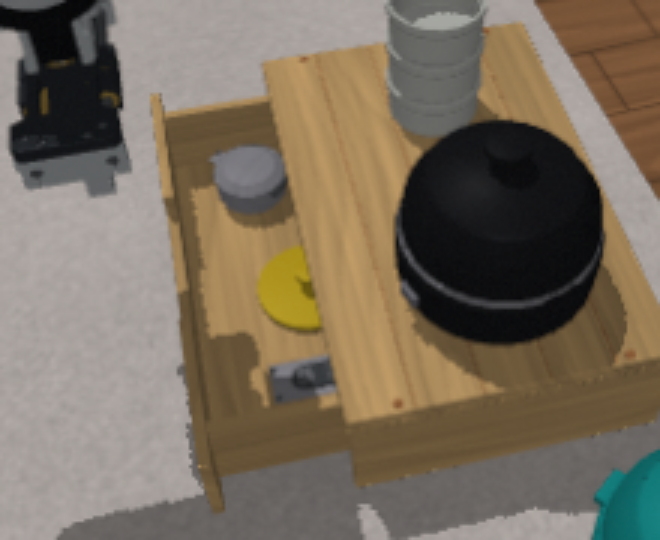

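The button is held under the deck at crop (320,375), the things in the tray have not moved, and the tool is in front of the panel. Next I lower the tool and push.

drive_tool(commands=[[0,0,0.66,0,0,0],[0,0,0.66,0,0,0],[0,0,0.66,0,0,0],[0,0,0.66,0,0,0],[0,0,0.66,0,0,0],[0.2,0,0,0,0,0],[0.2,0,0,0,0,0],[0.1,0,0,0,0,0],[0.1,0,0,0,0,0],[0.1,0,0,0,0,0],[0.1,0,0,0,0,0],[0,0,0,0,0,0]])

```text
time: 8.5
tool_pos: [0.4766, 0.0324, 0.0456]
ee_rot: [3.141, 0.0, -0.069]
wrist_force: [-2.6, -0.1, 1.6]
width: 0.0005
finger_force: 1.3
```

drive_tool(commands=[[0.06,0,0,0,0,0],[0.13,0,0,0,0,0],[0.13,0,0,0,0,0],[0.13,0,0,0,0,0],[0.13,0,0,0,0,0],[0.13,0,0,0,0,0],[0.13,0,0,0,0,0],[0.13,0,0,0,0,0],[0.13,0,0,0,0,0],[0.13,0,0,0,0,0],[0.13,0,0,0,0,0],[0.13,0,0,0,0,0],[0.13,0,0,0,0,0],[0.13,0,0,0,0,0],[0.13,0,0,0,0,0],[0.13,0,0,0,0,0],[0.1,0,0,0,0,0],[0,0,0,0,0,0]])

```text
time: 10.75
tool_pos: [0.5618, 0.0264, 0.0456]
ee_rot: [3.141, -0.002, -0.069]
wrist_force: [-0.9, -0.5, -1.1]
width: 0.0003
finger_force: 0.7
```

drive_tool(commands=[[0.05,0,0,0,0,0],[0.05,0,0,0,0,0],[0.03,0,0,0,0,0],[0,0,0,0,0,0]])

```text
time: 11.25
tool_pos: [0.5662, 0.0261, 0.0456]
ee_rot: [3.141, -0.0, -0.069]
wrist_force: [-4.2, -0.8, -0.6]
width: 0.0005
finger_force: 1.7
```

drive_tool(commands=[[0.025,0,0,0,0,0],[0.025,0,0,0,0,0],[0,0,0,0,0,0]])

```text
time: 11.62
tool_pos: [0.5682, 0.026, 0.0456]
ee_rot: [3.141, -0.0, -0.069]
wrist_force: [-3.4, -1.6, 0.1]
width: 0.0009
finger_force: 1.8
```

drive_tool(commands=[[0.03,0,0,0,0,0],[0.02,0,0,0,0,0],[0,0,0,0,0,0]])

```text
time: 12.0
tool_pos: [0.5683, 0.0259, 0.0456]
ee_rot: [3.141, 0.004, -0.069]
wrist_force: [-8.7, -0.9, 3.0]
width: 0.0002
finger_force: 4.2
```

drive_tool(commands=[[0.03,0,0,0,0,0],[0,0,0,0,0,0]])

```text
time: 12.25
tool_pos: [0.5682, 0.0259, 0.0456]
ee_rot: [3.141, 0.007, -0.069]
wrist_force: [-11.4, -1.3, 6.2]
width: 0.0006
finger_force: 5.8
```

Hard stop reached, so I back off.

drive_tool(commands=[[-0.1,0,0,0,0,0],[-0.3,0,0,0,0,0],[-0.6,0,0,0,0,0],[-0.9,0,0,0,0,0],[-0.9,0,0,0,0,0],[-0.5,0,-0.5,0,0,0],[0,0,-0.9,0,0,0],[0,0,-0.9,0,0,0],[0,0,0,0,0,0]])

```text
time: 13.38
tool_pos: [0.4424, 0.0351, 0.1417]
ee_rot: [-3.141, -0.011, -0.069]
wrist_force: [-0.0, -0.3, -0.1]
width: 0.0007
finger_force: 0.0
```

```bash
python3 -c "
from h import *
tray();o=get_obs();print(o['tool_pos'],o['wrist_force'],o['time'])
s=snapshot('side');cv2.imwrite('pics/c5.png',cv2.resize(s['image'][100:320,120:380],None,fx=2.5,fy=2.5))"
```

```text
top rim front 25 tray 0.004081603598599884
raised btn px 0 
side rim front 4 tray 0.003911301250978757
raised btn px 0 
[0.43978665 0.03508717 0.13765757] [-0.01301914  0.11351803 -0.88764905] 13.475
```

View pics/c5.png

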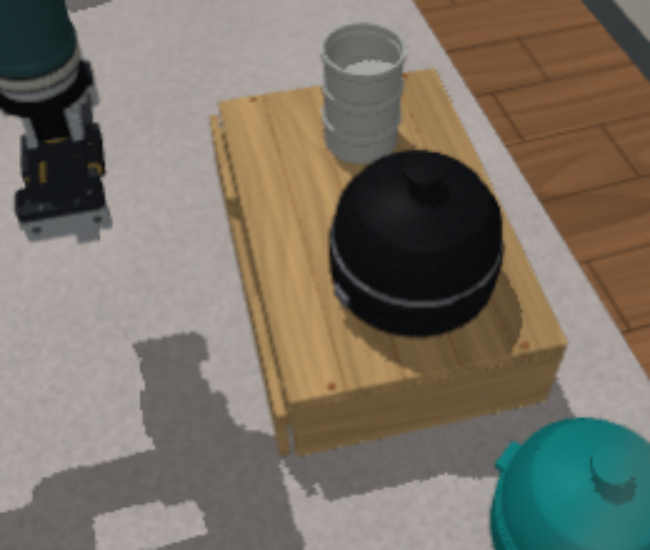

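```bash
python3 - <<'E'
from h import *
from bench import close_job
R=cv2.Rodrigues(np.array([0,0,-.0695]))[0][:2,:2]
P=cloud(snapshot("top")); q=(P[...,:2]-np.array((.5903,.0258)))@R; z=P[...,2]
m=(abs(z-.088)<.006)&(abs(q[...,1])>.075)&(abs(q[...,1])<.18)&(q[...,0]<.005)&(q[...,0]>-.18)
print(m.sum(),np.percentile(q[m][:,0],[3,50,97]))
if np.percentile(q[m][:,0],3)>-.0165: print(close_job())
E
```

```text
327 [-0.01169339 -0.00688334 -0.00210301]
the job is handed in; nothing more can be done
None
```

The job is handed in: I held the button down until it was under the shelf, then pushed the tray by its front to the hard stop (panel measured at the home position); nothing on the shelf appears to have moved, and the arm is clear.

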